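# Unstack the incoming specimens onto their colour plates

### The job

Two jars have come in stacked on a tube rack and a slide box. Take each jar off before you move what is under it, and set everything on the plate of its own colour: the purple tube rack and the blue slide box lengthwise and squarely in the middle of the outline on the purple and the blue plate, the green-capped and orange-capped jars upright in the middle of the ring on the green and the orange plate. Keep the jars upright, drop nothing, and leave the glass dish and the spray bottle where they are.

Things in the scene. Friction and masses are not known exactly. Their poses are not given: they have to be found in the camera images.
- tube_rack: Loose oblong foam tube rack, white sides and a purple top with rows of pale round hole marks, 110 x 56 x 45 mm high (a solid block: top flat). Origin at the centre of its underside, z up, x along its 110 mm length, y across its 56 mm width. About 0.11 to 0.25 kg. One of the two jars stands on it at the start.
- slide_box: Loose closed blue box for microscope slides, lid does not open, 110 x 56 x 45 mm high, flat top. Origin at the centre of its underside, z up, x along its 110 mm length, y across its 56 mm width. About 0.11 to 0.25 kg. One of the two jars stands on it at the start.
- green_jar: Loose closed specimen jar with a green cap, height 60 mm, 42 mm across the frosted white body and 48 mm across the cap, which is the top 18 mm. At the start it stands upright on top of either the tube rack or the slide box. Origin at the centre of its underside, z up to the cap. About 0.06 to 0.13 kg.
- orange_jar: Loose closed specimen jar with an orange cap, height 60 mm, 42 mm across the frosted white body and 48 mm across the cap, which is the top 18 mm. At the start it stands upright on top of either the tube rack or the slide box. Origin at the centre of its underside, z up to the cap. About 0.06 to 0.13 kg.
- purple_plate: Flat purple plate, 130 x 84 x 6 mm. Fixed to the bench, somewhere else each time; origin at the centre of its underside, z up, x along its 130 mm length. A pale oblong outline 124 x 72 mm is drawn on its top. Place of the tube rack, lengthwise.
- blue_plate: Flat blue plate, 130 x 84 x 6 mm. Fixed to the bench, somewhere else each time; origin at the centre of its underside, z up, x along its 130 mm length. A pale oblong outline 124 x 72 mm is drawn on its top. Place of the slide box, lengthwise.
- green_plate: Flat green plate, 130 x 84 x 6 mm. Fixed to the bench, somewhere else each time; origin at the centre of its underside, z up, x along its 130 mm length. A pale ring 68 mm across is drawn round its middle. Place of the green-capped jar.
- orange_plate: Flat orange plate, 130 x 84 x 6 mm. Fixed to the bench, somewhere else each time; origin at the centre of its underside, z up, x along its 130 mm length. A pale ring 68 mm across is drawn round its middle. Place of the orange-capped jar.
- glass_dish: Bystander: loose closed round glass dish, 90 mm across, 18 mm high, lying among the plates (a marker pen and a capped sample tube, 14 mm high at most, also lie about there). Origin at the centre of its underside. Leave it alone.
- spray_bottle: Bystander: standing pale spray bottle with white head and red collar and trigger, 76 mm across, 175 mm high, at the left or right edge of the work area (a grey box of pipette tips, 120 x 85 x 55 mm high, stands at the other edge). Origin at the centre of its underside. Leave it alone.
Things that resemble listed ones, but are neither listed nor needed, are in the scene too. Leave any yellow look-alike of the tube_rack alone.

How it is judged:
At the end, for the whole second after the job is handed in: Each thing rests upright (0.1 rad) on the plate of its colour, within 12 mm of its centre, underside 3 to 10 mm above the plate's; rack and slide box along the plate (0.2 rad, either way round); all released, at rest; dish within 20 mm and bottle within 30 mm of their start (horizontal distance between tube_rack and purple_plate below 0.012 m and z of tube_rack in the frame of purple_plate between 0.003 and 0.01 m and angle between each of tube_rack, slide_box, green_jar, orange_jar's own z axis and vertical below 0.1 rad and linear speed of each of tube_rack, slide_box, green_jar, orange_jar below 0.02 m/s and contact force between each of tube_rack, slide_box, green_jar, orange_jar and the fingers below 0.05 N and angle between the x axis of tube_rack and the x axis of purple_plate, either way round below 0.2 rad and horizontal distance between slide_box and blue_plate below 0.012 m and z of slide_box in the frame of blue_plate between 0.003 and 0.01 m and angle between the x axis of slide_box and the x axis of blue_plate, either way round below 0.2 rad and horizontal distance between green_jar and green_plate below 0.012 m and z of green_jar in the frame of green_plate between 0.003 and 0.01 m and horizontal distance between orange_jar and orange_plate below 0.012 m and z of orange_jar in the frame of orange_plate between 0.003 and 0.01 m and distance of glass_dish from where it was at the start of the episode below 0.02 m and distance of spray_bottle from where it was at the start of the episode below 0.03 m); the robot touches nothing.
It fails at once if the rack, the slide box or a jar is dropped (falls faster than 0.6 m/s out of the fingers) ((linear speed of tube_rack above 0.6 m/s and contact force between tube_rack and the fingers below 0.05 N) or (linear speed of slide_box above 0.6 m/s and contact force between slide_box and the fingers below 0.05 N) or (linear speed of green_jar above 0.6 m/s and contact force between green_jar and the fingers below 0.05 N) or (linear speed of orange_jar above 0.6 m/s and contact force between orange_jar and the fingers below 0.05 N)).
It fails at once if a jar is tipped by more than 0.5 rad (angle between any of green_jar, orange_jar's own z axis and vertical above 0.5 rad).
It fails at once if the rack or the slide box is moved more than 30 mm with a jar standing on it ((distance of tube_rack from where it was at the start of the episode above 0.03 m and contact force between green_jar and tube_rack above 0.2 N and z of green_jar in the frame of tube_rack above 0.038 m) or (distance of slide_box from where it was at the start of the episode above 0.03 m and contact force between green_jar and slide_box above 0.2 N and z of green_jar in the frame of slide_box above 0.038 m) or (distance of tube_rack from where it was at the start of the episode above 0.03 m and contact force between orange_jar and tube_rack above 0.2 N and z of orange_jar in the frame of tube_rack above 0.038 m) or (distance of slide_box from where it was at the start of the episode above 0.03 m and contact force between orange_jar and slide_box above 0.2 N and z of orange_jar in the frame of slide_box above 0.038 m)).
It fails at once if the glass dish is pushed more than 20 mm (distance of glass_dish from where it was at the start of the episode above 0.02 m).
It fails at once if the spray bottle is pushed more than 30 mm or tipped by more than 0.3 rad (distance of spray_bottle from where it was at the start of the episode above 0.03 m or angle between spray_bottle's own z axis and vertical above 0.3 rad).
It also fails if it takes over 122 s, if anything falls off the work surface, if the arm or the gripper's body presses on something with over 40 N, if the wrist force passes 120 N, or if a joint passes its speed limit or range.

### The arm

A 7-joint arm with a two-finger parallel gripper is mounted at the origin on the work surface. World frame = base frame: x ahead of the robot, y to its left, z up, the work surface at z = 0. Lengths are in m, angles in rad, forces in N, time in s.
With the tool pointing down it reaches from about 0.4 to 0.85 m from the base axis. Payload 10.4 kg.
Tool frame: the origin (TCP) lies at the very end of the fingers, on their centre line; the grasp point (between the pads) lies 19 mm behind it; x points along the fingers, z is the direction in which the jaws open and shut, and the axes are right-handed (so a half turn about x gives the same grasp; the last joint's range is limited). The gripper opens to 85 mm and grips with 20 to 120 N. Pads are 22 mm wide; open, the fingers measure 114 mm over their backs; the gripper's body (76 mm by 85 mm) begins 54 mm behind the grasp point. The pads swing forward as they close: fully open they stand 13 mm farther back than shut.
Start: joints at [-1.221, 0.332, -0.065, 1.46, 0.022, 1.35, -0.088], TCP at [0.228, 0.582, 0.231] pointing down, gripper open.
Joint ranges: [-2.6, 2.6], [-0.5, 2.12], [-1.47, 1.34], [0.16, 2.42], [-1.27, 4.41], [0.06, 2.06], [-2.6, 2.6]. Speed limits (rad/s): [2.22, 2.22, 2.79, 2.79, 3.14, 3.14, 3.14].

### API

Orientations are given as a unit quaternion [x, y, z, w].
In Python, from workcell import readout, camera, manip gives the robot as it stands.
- The arm moves only by the shell command python3 -m inch 'ROWS' [FORCE]. ROWS is JSON, a list of rows, each a list of 3 entries, a list of its own where there are three numbers: the turn, a rotation vector about the tool's x, y, z in degrees, then the shift along the tool's x, y, z in mm, then the closure, from 0 (fully open) to 1 (shut). In form: [[[wx, wy, wz], [dx, dy, dz], hand], ...]. A call has 1 to 10 rows; each row is the pose to reach, as a shift and turn from the pose measured when the call began, along the tool's axes at that moment; what a row does not reach only later rows make up. A row lasts 1/8 s, in which the tool goes at most 62.5 mm and 10.7 degrees, less where a joint would pass 70% of its speed; a pose out of reach is approached as far as the arm can. A call with a gripper value outside its range is refused whole. The fingers move at their own pace and stop on an object; FORCE is the grip in N (left out, the last holds). Time passes only in rows, so rows that repeat a pose let the fingers close. It gives the time, the measured TCP pose, the force and the opening at its end, in the units of the state.
- readout.get_obs(): the state, without advancing time (a new reading comes with each control period).
- camera(name): name is "side" or "top"; returns a dict with "pixels" (480x640x3 uint8, red, green, blue), "range_z" (480x640 float32, m along the optical axis (not along the pixel's ray), 0 where there is no reading), "intrinsics" (3x3 intrinsics, pixels), "extrinsics" (4x4, takes a point from world to camera coordinates). Camera axes: x right, y down, z forward; pixel columns grow to the right and rows downward; lengths in m; the calibration is good to about 2 mm. A picture is of the moment at which its call begins.
- manip.hand_in(): hands the job in, once; it reports no verdict.
The state is a dict: "clock": time; "joint_pos": joint angles; "joint_velocities": joint speeds; "tau": joint torques, N m; "position": TCP position; "ee_rot": TCP orientation; "ft_force": force on the tool from outside, world axes, zero at the start; "torque": the same for the moment, N m; "grip_width": opening from 0.0 (shut) to 1.0 (fully open).
Only numpy, scipy, OpenCV 4.12 (cv2) and the standard library are available. Lean on these libraries where they do the work, as an engineer would, in place of code of your own. Each camera call takes 0.05 s, during which the arm holds its last target.

## Working session

There is one attempt and no reset: what is moved stays moved. The work goes in short steps, Python scripts to look and compute and a shell command to move; the robot and the scene stay as the last step left them, time stands still between calls to the robot, and variables do not carry over. Pictures are saved under pics/ and viewed, and the job is handed in when it is done.

```bash
ls; mkdir -p pics; python3 - <<'E'
from workcell import readout, camera, manip
import cv2,numpy as np
o=readout.get_obs()
for k,v in o.items(): print(k,np.round(v,3))
for n in("top","side"):
    c=camera(n); cv2.imwrite(f"pics/{n}0.png",c["pixels"][:,:,::-1]); np.savez(f"pics/{n}0.npz",**c)
    print(n,c["intrinsics"],np.round(c["extrinsics"],3))
E
```

```text
pics
clock 0.0
joint_pos [-1.221  0.333 -0.065  1.461  0.022  1.35  -0.089]
joint_velocities [-0.     0.    -0.     0.002 -0.001 -0.001  0.001]
tau [-0.0000e+00 -6.2546e+01  4.9000e-02 -3.9161e+01  1.6000e-02  1.0000e-02
  0.0000e+00]
position [0.227 0.582 0.231]
ee_rot [-0.399  0.584  0.398  0.584]
ft_force [-0.479  0.1    0.078]
torque [ 0.011 -0.002 -0.018]
grip_width 1.003
top [[477.32717902   0.         312.83387539]
 [  0.         477.32717902 238.99063177]
 [  0.           0.           1.        ]] [[-0.003 -0.999  0.037  0.052]
 [-0.985 -0.004 -0.173  0.482]
 [ 0.173 -0.037 -0.984  0.845]
 [ 0.     0.     0.     1.   ]]
side [[619.83422985   0.         313.68503397]
 [  0.         619.83422985 242.76453933]
 [  0.           0.           1.        ]] [[ 0.789 -0.615 -0.012 -0.326]
 [-0.435 -0.544 -0.718  0.301]
 [ 0.435  0.572 -0.696  1.222]
 [ 0.     0.     0.     1.   ]]
```

View pics/top0.png

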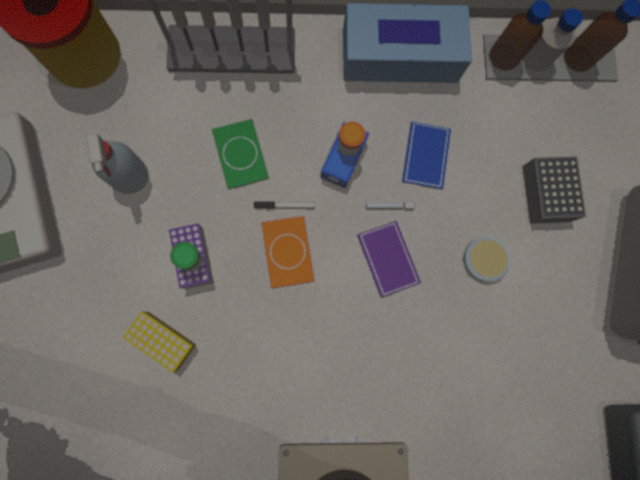

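View pics/side0.png

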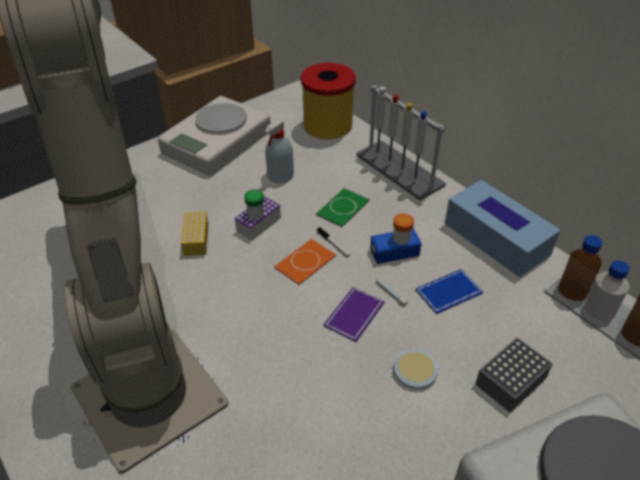

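The top view shows the green jar (185,255) on the purple rack (190,257), and the orange jar (352,135) on the blue slide box (346,155). The plates are green (240,153), orange (288,252), blue (427,155) and purple (389,258). The dish is at (486,260) and the spray bottle at (120,165). There are three similar items to tell apart:
- **Yellow rack (160,340):** the look-alike, so I leave it.
- **Light blue tissue box (407,42):** far too large and not listed.
- **Black tip box (555,190):** a bystander.

Next I'll measure positions and make an enlarged crop.

```bash
cat > h.py <<'E'
import numpy as np,cv2
def ray(c,uv,z):
    K=c["intrinsics"];E=c["extrinsics"];R=E[:3,:3];t=E[:3,3]
    uv=np.atleast_2d(np.asarray(uv,float))
    d=np.linalg.inv(K)@np.c_[uv,np.ones(len(uv))].T
    d=(R.T@d).T;o=-R.T@t
    return o+d*((z-o[2])/d[:,2])[:,None]
def mask(c,h0,h1,smin=90,vmin=40):
    hsv=cv2.cvtColor(np.ascontiguousarray(c["pixels"]),cv2.COLOR_RGB2HSV)
    return cv2.inRange(hsv,(h0,smin,vmin),(h1,255,255))
def blobs(c,h0,h1,z,smin=90,vmin=40,amin=80):
    m=mask(c,h0,h1,smin,vmin);out=[]
    for k in cv2.findContours(m,cv2.RETR_EXTERNAL,cv2.CHAIN_APPROX_NONE)[0]:
        if cv2.contourArea(k)<amin: continue
        p=k[:,0,:]; M=cv2.moments(k)
        P=ray(c,p,z)[:,:2]
        (cx,cy),(w,h),a=cv2.minAreaRect((P*1000).astype(np.float32))
        if w<h: w,h,a=h,w,a+90
        a=(a+90)%180-90
        (ex,ey),r=cv2.minEnclosingCircle((P*1000).astype(np.float32))
        print("px",p.mean(0).round(),"A",cv2.contourArea(k),"ctr",round(cx,1),round(cy,1),"size",round(w),round(h),"ang",round(a,1),"circ",round(ex,1),round(ey,1),round(r,1))
E
python3 - <<'E'
from h import *
for n in("top","side"):
    c=dict(np.load(f"pics/{n}0.npz"))
    im=c["pixels"]; hsv=cv2.cvtColor(np.ascontiguousarray(im),cv2.COLOR_RGB2HSV)
    if n=="top":
        for p in[(185,255),(225,150),(275,230),(350,130),(345,178),(427,150),(389,258),(203,260),(160,340)]: print(p,hsv[p[1],p[0]])
    print(n)
    for nm,a,b,z,s in(("plate g",45,85,.006,100),("cap g",45,85,.105,100),("plate/cap o z.006",5,18,.006,140),("o z.105",5,18,.105,140),("blue .006",105,124,.006,150),("blue .045",105,124,.045,150),("purple .006",125,150,.006,60),("purple .045",125,150,.045,60)):
        print(nm); blobs(c,a,b,z,s)
t=cv2.imread("pics/top0.png")
a=cv2.resize(t[210:310,150:250],(400,400),interpolation=3);b=cv2.resize(t[105:205,300:400],(400,400),interpolation=3)
cv2.imwrite("pics/crop0.png",np.hstack([a,b]))
E
```

```text
(185, 255) [ 68 151 118]
(225, 150) [ 64 109 105]
(275, 230) [ 14 197 140]
(350, 130) [ 16 181 141]
(345, 178) [111 161 133]
(427, 150) [111 171 115]
(389, 258) [137 125 104]
(203, 260) [136  83  86]
(160, 340) [ 20  39 138]
top
plate g
px [184. 255.] A 523.0 ctr 456.7 296.2 size 50 49 ang 2.2 circ 456.6 295.8 25.7
px [240. 154.] A 2353.0 ctr 660.6 195.5 size 126 80 ang 16.2 circ 661.2 195.5 73.4
cap g
px [184. 255.] A 523.0 ctr 442.8 273.1 size 45 44 ang 2.2 circ 442.7 272.8 22.9
px [240. 154.] A 2353.0 ctr 624.4 183.5 size 112 71 ang 16.2 circ 625.0 183.5 65.4
plate/cap o z.006
px [287. 251.] A 2648.0 ctr 464.5 100.3 size 127 81 ang 9.1 circ 464.4 100.3 73.9
px [352. 134.] A 447.5 ctr 703.6 -27.4 size 51 47 ang -0.7 circ 702.9 -28.2 26.6
px [68. 33.] A 128.5 ctr 919.0 554.9 size 162 52 ang -47.9 circ 933.8 568.2 81.3
o z.105
px [287. 251.] A 2648.0 ctr 449.8 98.6 size 113 72 ang 9.1 circ 449.6 98.6 65.8
px [352. 134.] A 447.5 ctr 662.7 -15.1 size 46 41 ang -0.7 circ 662.2 -15.8 23.7
px [68. 33.] A 128.5 ctr 854.6 503.6 size 145 47 ang -47.9 circ 867.8 515.5 72.4
blue .006
px [337. 
[... 2892 characters left out ...]
-197.5 61.6
px [619. 269.] A 228.0 ctr 974.3 -393.8 size 57 35 ang 21.8 circ 974.4 -393.8 28.5
px [592. 244.] A 214.5 ctr 999.0 -308.4 size 60 36 ang 27.8 circ 999.2 -308.7 30.3
px [396. 246.] A 861.5 ctr 637.0 -24.8 size 119 86 ang -23.7 circ 636.4 -25.9 69.4
px [503. 214.] A 392.5 ctr 922.5 -107.0 size 115 42 ang 89.8 circ 918.7 -106.4 58.9
purple .006
px [354. 314.] A 1603.0 ctr 449.4 -96.6 size 127 81 ang 19.6 circ 449.6 -96.1 73.3
px [257. 214.] A 276.0 ctr 473.5 314.5 size 115 57 ang 12.0 circ 473.2 311.9 60.8
purple .045
px [354. 314.] A 1603.0 ctr 427.5 -120.2 size 122 78 ang 19.6 circ 427.7 -119.7 70.6
px [257. 214.] A 276.0 ctr 450.7 275.8 size 111 55 ang 12.0 circ 450.4 273.3 58.5
```

View pics/crop0.png

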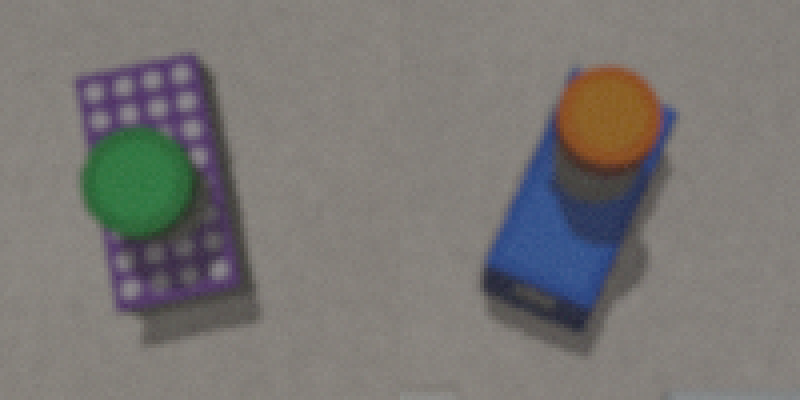

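The crop confirms both stacks: the left one is the purple rack with pale round marks and the green cap, and the right one is the blue box with the orange cap. I'll refine with depth (top faces only) and check the heights.

```bash
cat >> h.py <<'E'
def cloud(c):
    K=c["intrinsics"];E=c["extrinsics"];Z=c["range_z"].astype(float)
    v,u=np.indices(Z.shape)
    P=np.stack([(u-K[0,2])*Z/K[0,0],(v-K[1,2])*Z/K[1,1],Z],-1)-E[:3,3]
    W=P@E[:3,:3]; W[Z<=0]=np.nan
    return W
def rect(P):
    (cx,cy),(w,h),a=cv2.minAreaRect((P[:,:2]*1000).astype(np.float32))
    if w<h: w,h,a=h,w,a+90
    return np.round([cx,cy,w,h,(a+90)%180-90],1)
from scipy.spatial.transform import Rotation as Ro
def step(x,y,z,yaw):
    """yaw deg: jaw axis direction in world (mod 180). prints turn, shift"""
    from workcell import readout
    o=readout.get_obs();R=Ro.from_quat(o["ee_rot"]);M=R.as_matrix();p=np.array(o["position"])*1000
    best=None
    for k in(0,180):
        a=np.radians(yaw+k);X=np.array([0,0,-1.]);Zt=np.array([np.cos(a),np.sin(a),0]);T=np.c_[X,np.cross(Zt,X),Zt]
        w=(R.inv()*Ro.from_matrix(T)).as_rotvec(degrees=True)
        if best is None or np.linalg.norm(w)<np.linalg.norm(best): best=w
    d=M.T@(np.array([x,y,z])-p)
    print("t",round(o["clock"],2),"p",p.round(1),"jawdir",np.degrees(np.arctan2(M[1,2],M[0,2])).round(1),"tilt",M[:,0].round(3),"q7",np.round(o["joint_pos"],2),"grip",o["grip_width"],"F",np.round(o["ft_force"],1))
    print("TURN",best.round(1),"SHIFT",d.round(1))
E
python3 - <<'E'
from h import *
for n in("top","side"):
    c=dict(np.load(f"pics/{n}0.npz")); W=cloud(c)
    E=c["extrinsics"];print(n,"cam",(-E[:3,:3].T@E[:3,3]).round(3))
    for nm,a,b,s,zl,zh,xr,yr in(("green cap",45,85,90,.1,.112,(.38,.52),(.2,.34)),("orange cap",5,20,120,.1,.112,(.6,.72),(-.08,.05)),("rack",120,155,30,.04,.05,(.36,.54),(.2,.34)),("box",100,125,100,.04,.05,(.55,.75),(-.1,.08)),("gplate",45,85,60,-.005,.012,(.55,.78),(.1,.3)),("oplate",5,20,90,-.005,.012,(.38,.56),(.0,.2)),("bplate",100,125,60,-.005,.012,(.56,.78),(-.3,-.1)),("pplate",120,155,40,-.005,.012,(.36,.56),(-.2,0))):
        m=mask(c,a,b,s,30)>0
        k=m&(W[...,2]>zl)&(W[...,2]<zh)&(W[...,0]>xr[0])&(W[...,0]<xr[1])&(W[...,1]>yr[0])&(W[...,1]<yr[1])
        P=W[k]
        print(nm,len(P),"z",np.median(P[:,2]).round(4),"rect",rect(P),"mean",(P[:,:2].mean(0)*1000).round(1))
    k=(W[...,2]>.03)&(W[...,2]<.3)&(W[...,0]>.3)&(W[...,0]<.85)&(W[...,1]>.33)&(W[...,1]<.6)
    P=W[k]; print("bottle?",P.min(0).round(3),P.max(0).round(3))
step(442,273,180,102.3)
E
```

```text
top cam [0.329 0.085 0.913]
green cap 568 z 0.1055 rect [442.9 273.3  44.6  43.4  64.4] mean [442.7 272.9]
orange cap 496 z 0.1056 rect [663.4 -15.9  45.6  43.4  -1.8] mean [662.4 -15.4]
rack 934 z 0.0453 rect [452.5 279.1 110.5  56.6  13. ] mean [453.  275.9]
box 816 z 0.0457 rect [650.8  -9.1 106.8  53.3 -23.5] mean [ 6.293e+02 -3.000e-01]
gplate 2481 z 0.0067 rect [661.  195.7 128.9  82.1  16.1] mean [659.9 195.6]
oplate 2825 z 0.0066 rect [464.9 100.2 129.5  83.4   8.8] mean [463.9 100.2]
bplate 2460 z 0.0072 rect [ 661.7 -178.5  128.5   85.   -10.4] mean [ 660.2 -177. ]
pplate 2789 z 0.007 rect [451.5 -95.  129.   84.3  19.8] mean [450.8 -94.4]
bottle? [0.3  0.33 0.03] [0.85  0.6   0.179]
side cam [-0.143 -0.735  1.063]
green cap 196 z 0.1051 rect [441.  271.5  45.   42.3  69.1] mean [441.  269.8]
orange cap 235 z 0.1051 rect [661.1 -18.7  47.3  44.1  38.7] mean [660.7 -19.2]
rack 430 z 0.0452 rect [451.2 277.6 115.   60.1  13.2] mean [447.2 270.5]
box 537 z 0.0451 rect [649.5 -12.9 109.2  60.7 -25.4] mean [640.  -12.7]
gplate 1007 z 0.0064 rect [662.5 194.4 137.   86.6  14.7] mean [658.  192.4]
oplate 1385 z 0.0064 rect [464.1  99.5 133.3  89.1   9.6] mean [462.3  97.6]
bplate 1571 z 0.0067 rect [ 660.8 -177.9  132.4   87.1  -10.3] mean [ 658.9 -180.6]
pplate 1711 z 0.007 rect [450.1 -96.4 131.4  84.1  19.5] mean [447.4 -97.9]
bottle? [0.3  0.33 0.03] [0.85  0.6   0.179]
t 0.1 p [227.5 581.8 230.6] jawdir 68.6 tilt [-0.    -0.001 -1.   ] q7 [-1.22  0.33 -0.06  1.46  0.02  1.35 -0.09] grip 1.0034369013736888 F [-0.1 -0.5 -0.2]
TURN [-33.7  -0.1  -0. ] SHIFT [  50.9 -312.2 -209.4]
```

Depth agrees with the sizes and heights: caps at 0.105, rack and box tops at 0.045, plates at 0.0065. I'll start with the green jar, moving the open gripper above it.

```bash
python3 -m inch '[[[3,0,0],[0,-31,-21],0],[[6,0,0],[0,-62,-42],0],[[9,0,0],[5,-94,-63],0],[[12,0,0],[10,-125,-84],0],[[15,0,0],[15,-156,-105],0],[[18,0,0],[20,-187,-125],0],[[21,0,0],[25,-218,-146],0],[[24,0,0],[30,-250,-167],0],[[27,0,0],[40,-281,-188],0],[[28,0,0],[50,-312,-209],0]]' 30; python3 -c "
from h import *
step(442,272,77,40)"
```

```text
clock: 1.35
position: [0.4424, 0.2722, 0.1804]
ee_rot: [-0.246, 0.664, 0.245, 0.663]
ft_force: [0.2, 0.8, -0.2]
grip_width: 1.002
t 1.35 p [442.4 272.2 180.4] jawdir 40.6 tilt [-0.001 -0.001 -1.   ] q7 [-0.84  0.13  0.21  1.82 -0.03  1.2   0.09] grip 1.0021137930937156 F [ 0.2  0.8 -0.2]
TURN [ 0.6 -0.1  0. ] SHIFT [ 1.034e+02  1.000e-01 -3.000e-01]
```

Tracking is accurate, so I'll descend to cap level and close.

```bash
python3 -m inch '[[[0,0,0],[20,0,0],0],[[0,0,0],[40,0,0],0],[[0,0,0],[60,0,0],0],[[0,0,0],[80,0,0],0],[[0,0,0],[95,0,0],0],[[0,0,0],[103,0,0],0],[[0,0,0],[103,0,0],0]]' && python3 - <<'E'
from workcell import camera
import cv2,numpy as np
a=[]
for n,(x,y) in(("top",(185,255)),("side",(254,205))):
    c=camera(n); a.append(cv2.resize(c["pixels"][y-60:y+60,x-60:x+60,::-1],(400,400),interpolation=3))
cv2.imwrite("pics/g1.png",np.hstack(a))
E
```

```text
clock: 2.22
position: [0.4422, 0.272, 0.0771]
ee_rot: [-0.246, 0.664, 0.245, 0.663]
ft_force: [0.1, 0.3, 0.3]
grip_width: 1.0
```

View pics/g1.png

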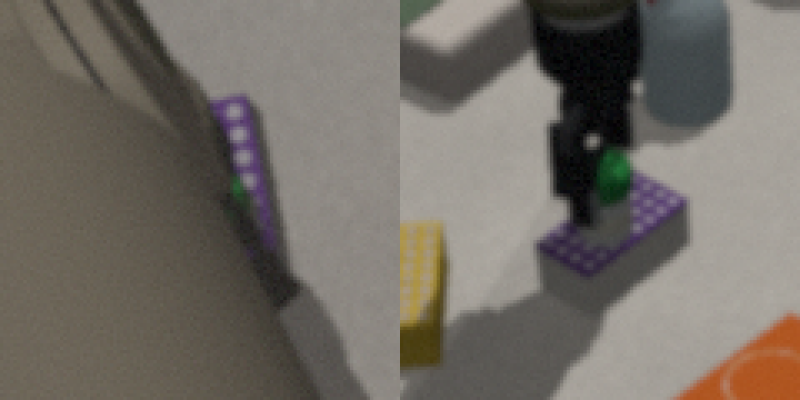

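In the side view (right half of the picture), the open fingers straddle the green cap at about (610,170), with the tips above the rack top. I'll close now.

```bash
python3 -m inch '[[[0,0,0],[0,0,0],0.3],[[0,0,0],[0,0,0],0.5],[[0,0,0],[0,0,0],0.7],[[0,0,0],[0,0,0],0.7],[[0,0,0],[0,0,0],0.7],[[0,0,0],[0,0,0],0.7],[[0,0,0],[0,0,0],0.7]]' 35; python3 -m inch '[[[0,0,0],[-3,0,0],0.7],[[0,0,0],[-8,0,0],0.7],[[0,0,0],[-18,0,0],0.7],[[0,0,0],[-30,0,0],0.7],[[0,0,0],[-42,0,0],0.7],[[0,0,0],[-55,0,0],0.7],[[0,0,0],[-60,0,0],0.7],[[0,0,0],[-60,0,0],0.7]]';  python3 - <<'E'
from workcell import camera
from h import *
c=camera("side"); cv2.imwrite("pics/g2.png",cv2.resize(c["pixels"][120:270,180:330,::-1],(500,500),interpolation=3))
step(661,195,137,20)
E
```

```text
clock: 3.2
position: [0.443, 0.2726, 0.0787]
ee_rot: [-0.245, 0.663, 0.245, 0.663]
ft_force: [-1.3, -0.1, 6.8]
grip_width: 0.55
clock: 4.2
position: [0.443, 0.2727, 0.1389]
ee_rot: [-0.245, 0.663, 0.245, 0.664]
ft_force: [-0.3, 0.2, -1.0]
grip_width: 0.551
t 4.25 p [442.8 272.5 138.5] jawdir 40.6 tilt [ 0.001 -0.    -1.   ] q7 [-0.83  0.17  0.21  1.87 -0.04  1.11  0.1 ] grip 0.5476067471139124 F [-0.2 -0.1 -0.4]
TURN [20.6  0.   0. ] SHIFT [   1.6 -200.8  115.3]
```

View pics/g2.png

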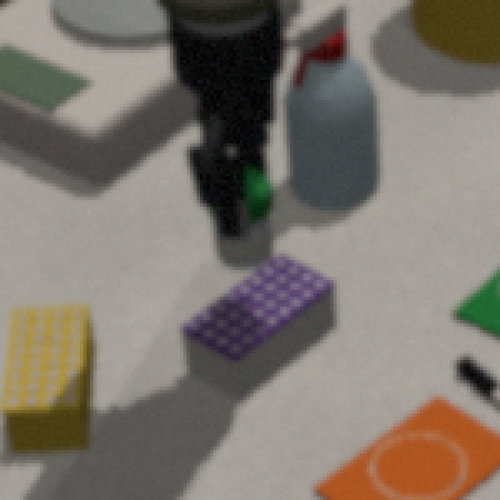

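The jar is held upright and is clear of the rack. Moving over the green plate.

```bash
python3 -m inch '[[[2,0,0],[0,-15,9],0.7],[[5,0,0],[0,-40,23],0.7],[[8,0,0],[0,-66,38],0.7],[[11,0,0],[0,-92,53],0.7],[[14,0,0],[0,-118,68],0.7],[[16,0,0],[0,-144,83],0.7],[[18,0,0],[0,-170,98],0.7],[[20,0,0],[0,-190,109],0.7],[[20,0,0],[0,-201,115],0.7],[[20,0,0],[0,-201,115],0.7]]';  python3 - <<'E'
from workcell import camera
from h import *
c=camera("side"); cv2.imwrite("pics/g3.png",cv2.resize(c["pixels"][100:250,260:410,::-1],(500,500),interpolation=3))
step(661,195,40,20)
E
```

```text
clock: 5.5
position: [0.6614, 0.1937, 0.1379]
ee_rot: [-0.126, 0.696, 0.126, 0.696]
ft_force: [-0.1, 1.1, -0.5]
grip_width: 0.55
t 5.55 p [660.7 194.5 138.1] jawdir 20.6 tilt [-0.    -0.001 -1.   ] q7 [-0.59  0.54  0.34  1.4  -0.19  1.23  0.13] grip 0.5452429878460829 F [-0.6  1.2 -1.2]
TURN [ 0.6 -0.   0. ] SHIFT [98.1  0.4  0.4]
```

View pics/g3.png

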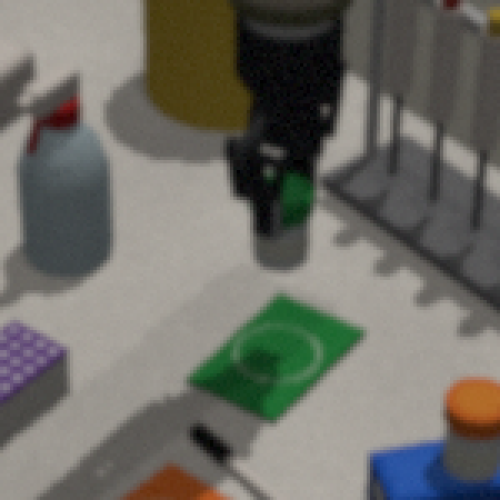

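The jar hangs upright over the green ring, with its bottom at about (280,265) in the crop and the ring at (278,352). I'll lower it until contact at about 40 mm.

```bash
python3 -m inch '[[[0,0,0],[18,0,0],0.7],[[0,0,0],[38,0,0],0.7],[[0,0,0],[58,0,0],0.7],[[0,0,0],[75,0,0],0.7],[[0,0,0],[87,0,0],0.7],[[0,0,0],[92,0,0],0.7],[[0,0,0],[95,0,0],0.7],[[0,0,0],[95,0,0],0.7]]'; python3 -m inch '[[[0,0,0],[1,0,0],0.7],[[0,0,0],[2,0,0],0.7],[[0,0,0],[2,0,0],0.7]]'; python3 -c "
from h import *
step(661,195,40,20)"
```

```text
clock: 6.55
position: [0.661, 0.1945, 0.0435]
ee_rot: [-0.126, 0.696, 0.126, 0.696]
ft_force: [1.0, -0.5, -0.5]
grip_width: 0.547
clock: 6.92
position: [0.661, 0.1946, 0.0415]
ee_rot: [-0.126, 0.696, 0.126, 0.696]
ft_force: [0.2, 0.6, -1.1]
grip_width: 0.551
t 6.92 p [661.  194.6  41.5] jawdir 20.6 tilt [ 0. -0. -1.] q7 [-0.58  0.64  0.32  1.48 -0.21  1.06  0.15] grip 0.5511644962163114 F [ 0.2  0.6 -1.1]
TURN [0.6 0.  0. ] SHIFT [1.5 0.4 0.2]
```

```bash
python3 -m inch '[[[0,0,0],[1,0,0],0.7],[[0,0,0],[2,0,0],0.7],[[0,0,0],[2,0,0],0.7]]'; python3 -m inch '[[[0,0,0],[0.5,0,0],0.7],[[0,0,0],[1,0,0],0.7],[[0,0,0],[1,0,0],0.7]]'
```

```text
clock: 7.3
position: [0.661, 0.1946, 0.0398]
ee_rot: [-0.126, 0.696, 0.126, 0.696]
ft_force: [-1.0, 0.4, 3.1]
grip_width: 0.548
clock: 7.68
position: [0.6611, 0.1946, 0.0397]
ee_rot: [-0.126, 0.696, 0.126, 0.696]
ft_force: [-5.3, -2.1, 8.8]
grip_width: 0.549
```

Contact with the plate at TCP 39.8, as predicted. Releasing slowly and rising.

```bash
python3 -m inch '[[[0,0,0],[-1,0,0],0.5],[[0,0,0],[-1,0,0],0.4],[[0,0,0],[-1,0,0],0.3],[[0,0,0],[-1,0,0],0.15],[[0,0,0],[-1,0,0],0],[[0,0,0],[-1,0,0],0],[[0,0,0],[-1,0,0],0]]'; python3 -m inch '[[[0,0,0],[-10,0,0],0],[[0,0,0],[-30,0,0],0],[[0,0,0],[-55,0,0],0],[[0,0,0],[-80,0,0],0],[[0,0,0],[-105,0,0],0],[[0,0,0],[-110,0,0],0]]'; python3 -c "
from h import *
step(662,-17,150,0)"
```

```text
clock: 8.55
position: [0.6611, 0.1946, 0.0407]
ee_rot: [-0.126, 0.696, 0.126, 0.696]
ft_force: [0.2, -0.6, -0.4]
grip_width: 1.001
clock: 9.3
position: [0.6623, 0.1948, 0.1541]
ee_rot: [-0.126, 0.694, 0.127, 0.698]
ft_force: [0.1, 0.7, 0.5]
grip_width: 0.998
t 9.3 p [662.3 194.8 154.1] jawdir 20.6 tilt [ 0.005  0.002 -1.   ] q7 [-0.59  0.53  0.35  1.39 -0.18  1.25  0.13] grip 0.9975205502603549 F [0.1 0.7 0.5]
TURN [20.6  0.3 -0. ] SHIFT [   3.8 -198.2  -74.7]
```

```bash
python3 -m inch '[[[3,0,0],[0,-22,-8],0],[[6,0,0],[0,-50,-19],0],[[9,0,0],[0,-78,-29],0],[[12,0,0],[0,-106,-40],0],[[15,0,0],[0,-134,-50],0],[[18,0,0],[0,-160,-60],0],[[20.5,0,0],[2,-182,-69],0],[[20.5,0,0],[4,-198,-75],0],[[20.5,0,0],[4,-198,-75],0]]';  python3 - <<'E'
from workcell import camera
from h import *
c=camera("side"); cv2.imwrite("pics/o1.png",cv2.resize(c["pixels"][130:280,300:450,::-1],(500,500),interpolation=3))
c=camera("top"); W=cloud(c); m=mask(c,45,85,90,30)>0; P=W[m&(W[...,2]>.055)&(W[...,2]<.075)]; print("green cap",len(P),rect(P),P.mean(0))
step(662,-17,77,0)
E
```

```text
clock: 10.42
position: [0.6615, -0.0185, 0.1495]
ee_rot: [0.001, 0.706, 0.0, 0.709]
ft_force: [0.1, 0.1, 0.7]
grip_width: 1.0
green cap 517 [660.7 195.1  47.9  46.1   2.2] [0.65977252 0.19507778 0.06639723]
t 10.53 p [661.8 -15.8 149.6] jawdir 0.1 tilt [ 0.005  0.003 -1.   ] q7 [-0.39  0.49  0.47  1.48 -0.23  1.22  0.12] grip 0.999604609398721 F [0.2 1.7 0.2]
TURN [ 0.1  0.3 -0.1] SHIFT [72.6 -1.4 -0.1]
```

View pics/o1.png

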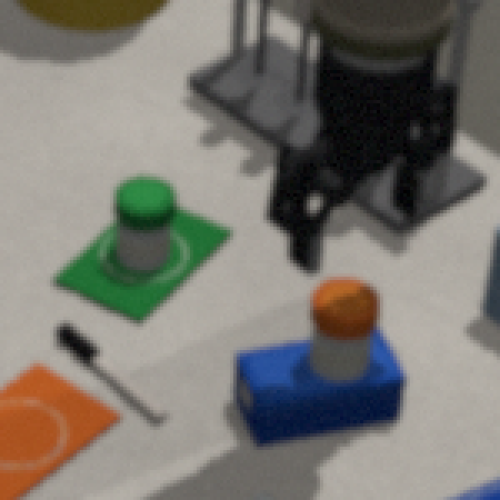

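The green jar stands in its ring at (660.7,195.1), against a plate centre of (661,195). The open gripper is above the orange cap at (345,305) in the crop. Descending.

```bash
python3 -m inch '[[[0,0.3,0],[15,-1,0],0],[[0,0.3,0],[33,-1,0],0],[[0,0.3,0],[50,-1,0],0],[[0,0.3,0],[64,-1,0],0],[[0,0.3,0],[71,-1,0],0],[[0,0.3,0],[71,-1,0],0]]'; python3 -m inch '[[[0,0,0],[0,0,0],0.3],[[0,0,0],[0,0,0],0.5],[[0,0,0],[0,0,0],0.7],[[0,0,0],[0,0,0],0.7],[[0,0,0],[0,0,0],0.7],[[0,0,0],[0,0,0],0.7],[[0,0,0],[0,0,0],0.7]]' 35; python3 -m inch '[[[0,0,0],[-3,0,0],0.7],[[0,0,0],[-8,0,0],0.7],[[0,0,0],[-18,0,0],0.7],[[0,0,0],[-30,0,0],0.7],[[0,0,0],[-42,0,0],0.7],[[0,0,0],[-55,0,0],0.7],[[0,0,0],[-60,0,0],0.7],[[0,0,0],[-60,0,0],0.7]]';  python3 - <<'E'
from workcell import camera
from h import *
c=camera("side"); cv2.imwrite("pics/o2.png",cv2.resize(c["pixels"][130:280,300:450,::-1],(500,500),interpolation=3))
step(464.5,100,137,0)
E
```

```text
clock: 11.28
position: [0.6619, -0.0167, 0.0782]
ee_rot: [-0.0, 0.708, 0.002, 0.707]
ft_force: [-0.0, 0.9, -0.1]
grip_width: 1.001
clock: 12.15
position: [0.6624, -0.0167, 0.0789]
ee_rot: [-0.0, 0.707, 0.002, 0.707]
ft_force: [-0.6, 0.3, 5.6]
grip_width: 0.549
clock: 13.15
position: [0.6625, -0.0168, 0.1393]
ee_rot: [0.0, 0.707, 0.002, 0.707]
ft_force: [0.0, -0.3, -1.1]
grip_width: 0.547
t 13.2 p [662.3 -16.7 138.7] jawdir 0.2 tilt [-0.     0.003 -1.   ] q7 [-0.38  0.5   0.47  1.49 -0.24  1.21  0.12] grip 0.550186229849815 F [-0.1  0.1 -1.8]
TURN [ 0.2 -0.  -0.1] SHIFT [   2.1  117.3 -197.5]
```

View pics/o2.png

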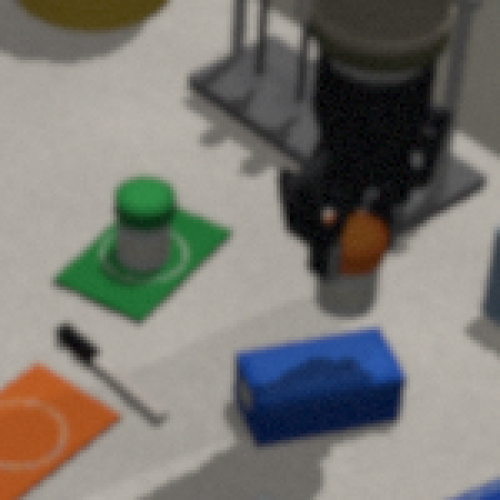

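The orange jar is held upright with its bottom at about (345,305) in the crop, clear of the box. Moving over the orange plate.

```bash
python3 -m inch '[[[0,0,0],[0,9,-15],0.7],[[0,0,0],[0,24,-40],0.7],[[0,0,0],[0,39,-66],0.7],[[0,0,0],[0,54,-91],0.7],[[0,0,0],[0,69,-116],0.7],[[0,0,0],[0,84,-142],0.7],[[0,0,0],[0,100,-168],0.7],[[0,0,0],[0,111,-187],0.7],[[0,0,0],[0,117,-197],0.7],[[0,0,0],[0,117,-197],0.7]]';  python3 - <<'E'
from workcell import camera
from h import *
c=camera("side"); cv2.imwrite("pics/o3.png",cv2.resize(c["pixels"][150:300,230:380,::-1],(500,500),interpolation=3))
step(464.5,100,43,0)
E
```

```text
clock: 14.45
position: [0.4648, 0.0999, 0.139]
ee_rot: [-0.0, 0.707, 0.002, 0.707]
ft_force: [0.5, 0.1, -1.4]
grip_width: 0.553
t 14.5 p [465.3  99.5 139.1] jawdir 0.2 tilt [ 0.     0.003 -1.   ] q7 [-0.69  0.07  0.41  1.98 -0.03  1.1  -0.27] grip 0.5506607577918049 F [-0.1 -0.4 -1. ]
TURN [ 0.2  0.  -0.1] SHIFT [96.1  0.3 -0.8]
```

View pics/o3.png

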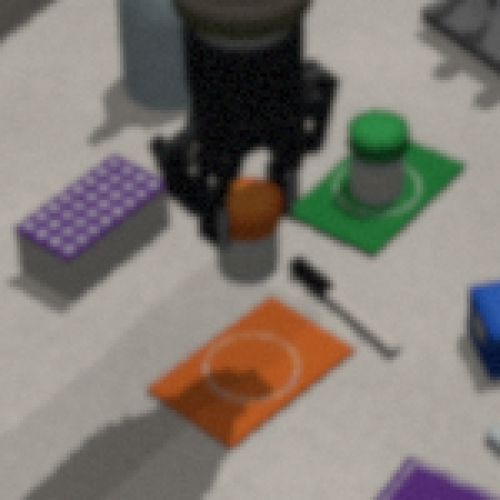

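The orange jar is over its ring at (250,368) in the crop. Lowering.

```bash
python3 -m inch '[[[0,0,0],[18,0,0],0.7],[[0,0,0],[38,0,0],0.7],[[0,0,0],[58,0,0],0.7],[[0,0,0],[75,0,0],0.7],[[0,0,0],[87,0,0],0.7],[[0,0,0],[93,0,0],0.7],[[0,0,0],[96,0,0],0.7],[[0,0,0],[96,0,0],0.7]]'; python3 -m inch '[[[0,0,0],[1,0,0],0.7],[[0,0,0],[2,0,0],0.7],[[0,0,0],[3,0,0],0.7],[[0,0,0],[3,0,0],0.7]]'
```

```text
clock: 15.5
position: [0.4656, 0.0998, 0.0433]
ee_rot: [0.0, 0.707, 0.002, 0.707]
ft_force: [0.5, -0.7, -1.3]
grip_width: 0.545
clock: 16.0
position: [0.4655, 0.0998, 0.0403]
ee_rot: [0.0, 0.707, 0.002, 0.707]
ft_force: [0.4, -0.5, -1.4]
grip_width: 0.547
```

```bash
python3 -m inch '[[[0,0,0],[1,0,0],0.7],[[0,0,0],[1.5,0,0],0.7],[[0,0,0],[1.5,0,0],0.7]]'
```

```text
clock: 16.38
position: [0.4657, 0.0998, 0.0398]
ee_rot: [0.0, 0.707, 0.002, 0.707]
ft_force: [-5.2, -2.3, 15.5]
grip_width: 0.546
```

Contact. Releasing.

```bash
python3 -m inch '[[[0,0,0],[-1,0,0],0.5],[[0,0,0],[-1,0,0],0.4],[[0,0,0],[-1,0,0],0.3],[[0,0,0],[-1,0,0],0.15],[[0,0,0],[-1,0,0],0],[[0,0,0],[-1,0,0],0],[[0,0,0],[-1,0,0],0]]'; python3 -m inch '[[[0,0,0],[-10,0,0],0],[[0,0,0],[-30,0,0],0],[[0,0,0],[-55,0,0],0],[[0,0,0],[-80,0,0],0],[[0,0,0],[-100,0,0],0],[[0,0,0],[-100,0,0],0]]'; python3 - <<'E'
from workcell import camera
from h import *
for n in ("side","top"):
    c=camera(n);W=cloud(c)
    cv2.imwrite(f"pics/a_{n}.png",c["pixels"][:,:,::-1])
    for nm,a,b,s,zl,zh,xr,yr in(("orange",5,20,120,.06,.075,(.38,.56),(.0,.2)),("rack",120,155,30,.04,.05,(.36,.54),(.2,.36)),("box",100,125,100,.04,.05,(.55,.75),(-.1,.08))):
        m=mask(c,a,b,s,30)>0
        k=m&(W[...,2]>zl)&(W[...,2]<zh)&(W[...,0]>xr[0])&(W[...,0]<xr[1])&(W[...,1]>yr[0])&(W[...,1]<yr[1])
        P=W[k]; 
        if len(P)>9: print(n,nm,len(P),rect(P))
E
```

```text
clock: 17.25
position: [0.4657, 0.0998, 0.0407]
ee_rot: [0.0, 0.707, 0.002, 0.707]
ft_force: [-0.1, -0.4, 0.1]
grip_width: 1.002
clock: 18.0
position: [0.4667, 0.0998, 0.1425]
ee_rot: [0.001, 0.706, 0.003, 0.708]
ft_force: [-1.0, 0.9, -0.2]
grip_width: 0.999
side orange 238 [464.3  99.2  47.9  42.5  63.4]
side rack 645 [452.1 277.7 115.9  60.1  11.4]
side box 747 [650.1 -11.3 109.5  59.5 -24.3]
top rack 1518 [452.1 279.1 109.5  56.5  12.8]
top box 894 [659.  -12.9  92.   53.3 -23.5]
```

View pics/a_top.png

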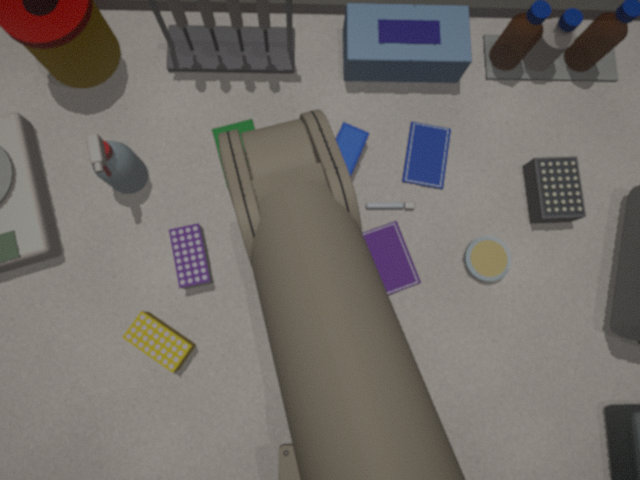

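The orange jar stands at (464.3,99.2), and the rack and box haven't moved. Checking the bottle's position for clearance before approaching the rack.

```bash
python3 - <<'E'
from h import *
for n in("top","side"):
    c=dict(np.load(f"pics/{n}0.npz")); W=cloud(c)
    k=(W[...,2]>.03)&(W[...,2]<.2)&(W[...,0]>.52)&(W[...,0]<.72)&(W[...,1]>.3)&(W[...,1]<.48)
    P=W[k]; print(n,P.min(0).round(3),P.max(0).round(3),np.median(P,0).round(3))
step(452,278.5,150,102.8)
E
```

```text
top [0.569 0.372 0.03 ] [0.649 0.445 0.179] [0.6   0.396 0.111]
side [0.566 0.367 0.03 ] [0.647 0.434 0.179] [0.599 0.393 0.099]
t 18.1 p [465.5  99.5 140.6] jawdir 0.1 tilt [ 0.     0.003 -1.   ] q7 [-0.7   0.07  0.41  1.98 -0.04  1.1  -0.27] grip 0.9954251971232437 F [ 0.3 -0.7  0.6]
TURN [77.3 -0.1 -0.2] SHIFT [ -8.9 179.1 -13.1]
```

```bash
python3 -m inch '[[[-10,0,0],[-5,9,0],0],[[-20,0,0],[-9,27,-1],0],[[-30,0,0],[-9,45,-2],0],[[-40,0,0],[-9,63,-4],0],[[-50,0,0],[-9,81,-5],0],[[-60,0,0],[-9,99,-7],0],[[-70,0,0],[-9,117,-8],0],[[-80,0,0],[-9,135,-10],0],[[-90,0,0],[-9,155,-12],0],[[-100,0,0],[-9,174,-13],0]]'; python3 -c "
from h import *
step(452,278.5,150,102.8)"
```

```text
clock: 19.35
position: [0.4514, 0.2737, 0.1489]
ee_rot: [-0.543, 0.452, 0.544, 0.453]
ft_force: [0.7, 0.6, -0.6]
grip_width: 0.997
t 19.35 p [451.4 273.7 148.9] jawdir 100.5 tilt [-0.001  0.002 -1.   ] q7 [-0.79  0.18  0.18  1.83 -0.04  1.13  1.15] grip 0.997468801348763 F [ 0.7  0.6 -0.6]
TURN [-2.3  0.1 -0. ] SHIFT [-1.1 -1.4  4.6]
```

```bash
python3 -m inch '[[[-2.3,0,0],[5,-1.4,4.6],0],[[-2.3,0,0],[25,-1.4,4.6],0],[[-2.3,0,0],[45,-1.4,4.6],0],[[-2.3,0,0],[65,-1.4,4.6],0],[[-2.3,0,0],[75,-1.4,4.6],0],[[-2.3,0,0],[85,-1.4,4.6],0],[[-2.3,0,0],[85,-1.4,4.6],0]]'; python3 - <<'E'
from workcell import camera
from h import *
step(452,278.5,20,102.8)
c=camera("side"); cv2.imwrite("pics/r1.png",cv2.resize(c["pixels"][130:280,180:330,::-1],(500,500),interpolation=3))
E
```

```text
clock: 20.23
position: [0.4516, 0.2785, 0.0634]
ee_rot: [-0.552, 0.441, 0.553, 0.441]
ft_force: [-0.1, -0.5, -0.3]
grip_width: 0.996
t 20.23 p [451.6 278.5  63.4] jawdir 102.8 tilt [-0.002  0.002 -1.   ] q7 [-0.78  0.29  0.17  1.9  -0.06  0.96  1.21] grip 0.9964305058357578 F [-0.1 -0.5 -0.3]
TURN [-0.   0.1 -0.1] SHIFT [43.4 -0.5 -0.2]
```

View pics/r1.png

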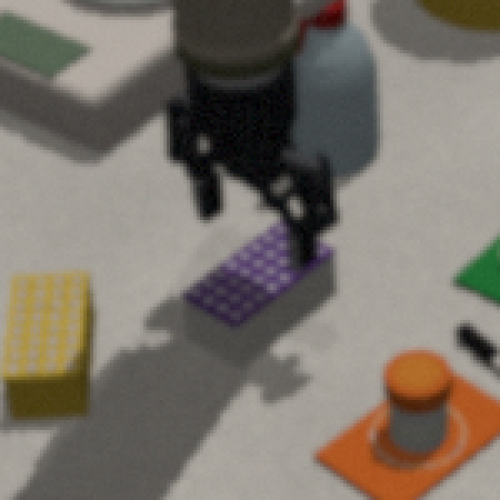

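The open fingers straddle the rack's width, with tips at (208,215) and (300,260) in the crop and the rack top centred at (260,268). Descending and gripping.

```bash
python3 -m inch '[[[0,0,0],[10,0,0],0],[[0,0,0],[20,0,0],0],[[0,0,0],[30,0,0],0],[[0,0,0],[38,0,0],0],[[0,0,0],[42,0,0],0],[[0,0,0],[42,0,0],0]]'; python3 -m inch '[[[0,0,0],[0,0,0],0.2],[[0,0,0],[0,0,0],0.35],[[0,0,0],[0,0,0],0.6],[[0,0,0],[0,0,0],0.6],[[0,0,0],[0,0,0],0.6],[[0,0,0],[0,0,0],0.6],[[0,0,0],[0,0,0],0.6]]' 45
```

```text
clock: 21.02
position: [0.4518, 0.2787, 0.0217]
ee_rot: [-0.552, 0.441, 0.553, 0.441]
ft_force: [0.6, 0.6, -0.3]
grip_width: 0.998
clock: 21.9
position: [0.4521, 0.2789, 0.0223]
ee_rot: [-0.552, 0.441, 0.553, 0.442]
ft_force: [-1.0, -1.3, 6.6]
grip_width: 0.645
```

```bash
python3 -m inch '[[[0,0,0],[-3,0,0],0.6],[[0,0,0],[-8,0,0],0.6],[[0,0,0],[-18,0,0],0.6],[[0,0,0],[-32,0,0],0.6],[[0,0,0],[-48,0,0],0.6],[[0,0,0],[-64,0,0],0.6],[[0,0,0],[-80,0,0],0.6],[[0,0,0],[-95,0,0],0.6],[[0,0,0],[-105,0,0],0.6],[[0,0,0],[-105,0,0],0.6]]'; python3 - <<'E'
from workcell import camera
from h import *
step(451,-96,127,109.7)
c=camera("side"); cv2.imwrite("pics/r2.png",cv2.resize(c["pixels"][130:280,180:330,::-1],(500,500),interpolation=3))
E
```

```text
clock: 23.15
position: [0.4525, 0.279, 0.128]
ee_rot: [-0.552, 0.44, 0.553, 0.442]
ft_force: [0.7, 0.2, -1.7]
grip_width: 0.639
t 23.15 p [452.5 279.  128. ] jawdir 102.8 tilt [-0.     0.003 -1.   ] q7 [-0.79  0.21  0.17  1.85 -0.04  1.09  1.19] grip 0.6390918314565256 F [ 0.7  0.2 -1.7]
TURN [-6.9  0.2  0. ] SHIFT [-2.000e-01  8.440e+01 -3.654e+02]
```

View pics/r2.png

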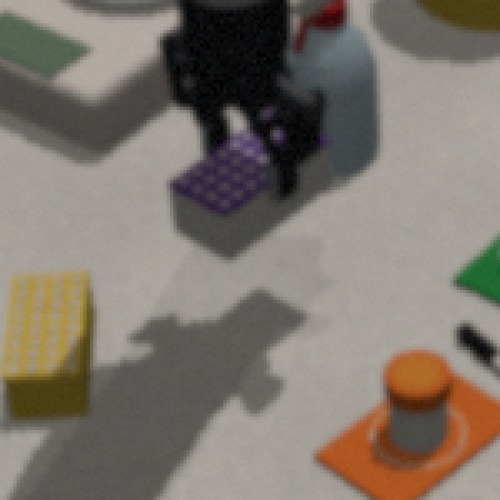

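The rack is held level with its underside at about 106 mm, and the orange jar's top is at 66 mm. Carrying it across.

```bash
python3 -m inch '[[[0,0,0],[0,4,-15],0.6],[[-1,0,0],[0,9,-40],0.6],[[-1,0,0],[0,16,-70],0.6],[[-2,0,0],[0,23,-100],0.6],[[-2,0,0],[0,30,-130],0.6],[[-3,0,0],[0,37,-160],0.6],[[-4,0,0],[0,44,-190],0.6],[[-4,0,0],[0,51,-220],0.6],[[-5,0,0],[0,58,-250],0.6],[[-5,0,0],[0,64,-275],0.6]]'; python3 -c "
from h import *
step(451,-96,127,109.7)"
```

```text
clock: 24.45
position: [0.4495, -0.0058, 0.1261]
ee_rot: [-0.57, 0.417, 0.572, 0.417]
ft_force: [-0.5, 0.0, -1.7]
grip_width: 0.645
t 24.45 p [449.5  -5.8 126.1] jawdir 107.7 tilt [-0.002  0.002 -1.   ] q7 [-0.48  0.03  0.4   2.05 -0.02  1.07  1.81] grip 0.6445381617969076 F [-0.5  0.  -1.7]
TURN [-2.   0.2 -0.1] SHIFT [ -1.1  26.  -86.3]
```

```bash
python3 -m inch '[[[-1,0,0],[0,6,-20],0.6],[[-1,0,0],[0,13,-43],0.6],[[-2,0,0],[0,19,-64],0.6],[[-2,0,0],[0,24,-80],0.6],[[-2,0,0],[0,26,-86],0.6],[[-2,0,0],[0,26,-86],0.6]]'; python3 - <<'E'
from workcell import camera
from h import *
step(451,-96,35,109.7)
c=camera("side"); cv2.imwrite("pics/r3.png",cv2.resize(c["pixels"][210:360,280:430,::-1],(500,500),interpolation=3))
W=cloud(c)
m=mask(c,120,155,30,30)>0
k=m&(W[...,2]>.13)&(W[...,2]<.17)&(W[...,0]<.6)&(W[...,1]<.1)
P=W[k];print(len(P),np.median(P[:,2]),rect(P))
E
```

```text
clock: 25.2
position: [0.4504, -0.096, 0.1256]
ee_rot: [-0.577, 0.407, 0.579, 0.408]
ft_force: [0.6, 0.5, -1.1]
grip_width: 0.646
t 25.2 p [450.4 -96.  125.6] jawdir 109.7 tilt [-0.003  0.003 -1.   ] q7 [-0.37  0.05  0.5   2.03 -0.03  1.07  2.06] grip 0.6458038866952522 F [ 0.6  0.5 -1.1]
TURN [-0.   0.2 -0.1] SHIFT [90.6 -0.7 -0.5]
807 0.14879485643488594 [449.  -97.9 112.7  58.3  23.6]
```

View pics/r3.png

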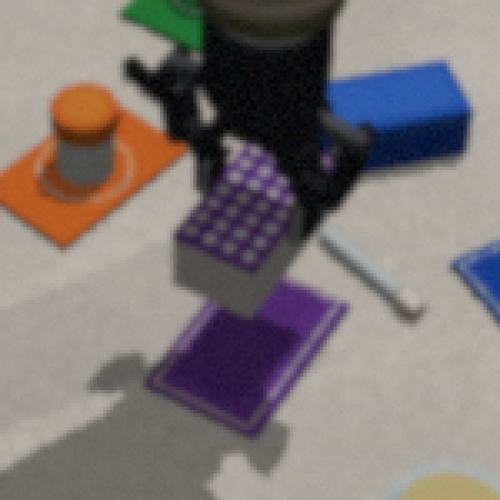

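The rack is centred above the purple plate: measured (449,-98) against the plate at (451,-96). Lowering.

```bash
python3 -m inch '[[[0,0,0],[18,0,0],0.6],[[0,0,0],[38,0,0],0.6],[[0,0,0],[58,0,0],0.6],[[0,0,0],[75,0,0],0.6],[[0,0,0],[86,-0.7,0],0.6],[[0,0,0],[92,-0.7,0],0.6],[[0,0,0],[94,-0.7,0],0.6],[[0,0,0],[94,-0.7,0],0.6]]'; python3 -m inch '[[[0,0,0],[1,0,0],0.6],[[0,0,0],[2,0,0],0.6],[[0,0,0],[3,0,0],0.6],[[0,0,0],[3,0,0],0.6]]'
```

```text
clock: 26.25
position: [0.4512, -0.0949, 0.0319]
ee_rot: [-0.577, 0.407, 0.579, 0.407]
ft_force: [-0.4, -0.2, -1.1]
grip_width: 0.646
clock: 26.75
position: [0.4512, -0.0949, 0.0289]
ee_rot: [-0.577, 0.407, 0.579, 0.407]
ft_force: [0.3, 0.1, -1.2]
grip_width: 0.644
```

```bash
python3 -m inch '[[[0,0,0],[1,0,0],0.6],[[0,0,0],[1.5,0,0],0.6],[[0,0,0],[1.5,0,0],0.6]]'
```

```text
clock: 27.12
position: [0.4513, -0.0949, 0.0283]
ee_rot: [-0.577, 0.407, 0.579, 0.408]
ft_force: [-7.5, 1.2, 17.9]
grip_width: 0.641
```

Contact. Releasing, rising, and checking.

```bash
python3 -m inch '[[[0,0,0],[-1,0,0],0.4],[[0,0,0],[-1,0,0],0.3],[[0,0,0],[-1,0,0],0.2],[[0,0,0],[-1,0,0],0],[[0,0,0],[-1,0,0],0],[[0,0,0],[-1,0,0],0],[[0,0,0],[-1,0,0],0]]'; python3 -m inch '[[[0,0,0],[-10,0,0],0],[[0,0,0],[-30,0,0],0],[[0,0,0],[-55,0,0],0],[[0,0,0],[-80,0,0],0],[[0,0,0],[-105,0,0],0],[[0,0,0],[-120,0,0],0],[[0,0,0],[-120,0,0],0]]'; python3 -c "
from h import *
step(650,-11.5,150,66)"
```

```text
clock: 28.0
position: [0.4513, -0.0949, 0.0293]
ee_rot: [-0.577, 0.407, 0.579, 0.408]
ft_force: [0.2, -0.2, 0.7]
grip_width: 0.999
clock: 28.88
position: [0.4522, -0.0953, 0.1502]
ee_rot: [-0.577, 0.406, 0.579, 0.408]
ft_force: [0.6, -0.2, -0.7]
grip_width: 0.998
t 28.88 p [452.2 -95.3 150.2] jawdir 109.7 tilt [-0.     0.004 -1.   ] q7 [-0.38  0.02  0.5   2.   -0.02  1.12  2.04] grip 0.9981661538857041 F [ 0.6 -0.2 -0.7]
TURN [43.7  0.2 -0. ] SHIFT [   0.4 -214.5   12.2]
```

```bash
python3 -m inch '[[[5,0,0],[0,-18,1],0],[[10,0,0],[0,-45,3],0],[[15,0,0],[0,-72,4],0],[[20,0,0],[0,-100,6],0],[[26,0,0],[0,-127,7],0],[[32,0,0],[0,-155,9],0],[[38,0,0],[0,-182,10],0],[[43.7,0,0],[0,-205,12],0],[[43.7,0,0],[0,-214.5,12.2],0],[[43.7,0,0],[0,-214.5,12.2],0]]'; python3 - <<'E'
from workcell import camera
from h import *
for n in ("side","top"):
    c=camera(n);W=cloud(c)
    cv2.imwrite(f"pics/b_{n}.png",c["pixels"][:,:,::-1])
    for nm,a,b,s,zl,zh,xr,yr in(("rack",120,155,30,.046,.058,(.36,.54),(-.2,0)),("box",100,125,100,.04,.05,(.55,.75),(-.1,.08)),("orange",5,20,120,.06,.075,(.38,.56),(.0,.2))):
        m=mask(c,a,b,s,30)>0
        k=m&(W[...,2]>zl)&(W[...,2]<zh)&(W[...,0]>xr[0])&(W[...,0]<xr[1])&(W[...,1]>yr[0])&(W[...,1]<yr[1])
        P=W[k]; 
        if len(P)>9: print(n,nm,len(P),np.median(P[:,2]).round(4),rect(P))
step(650,-11.5,60,66)
E
```

```text
clock: 30.12
position: [0.6496, -0.0117, 0.1494]
ee_rot: [-0.385, 0.593, 0.387, 0.593]
ft_force: [-0.7, 0.6, -0.1]
grip_width: 0.999
side rack 1043 0.0516 [451.  -97.1 114.1  58.6  19.7]
side box 739 0.0454 [649.9 -10.8 109.6  60.9 -25.1]
side orange 232 0.0662 [463.7  99.1  45.7  45.5  77.8]
top box 93 0.0456 [631.9  25.2  46.6  11.7  -7. ]
top orange 545 0.0667 [4.671e+02 1.007e+02 4.790e+01 4.490e+01 1.000e-01]
t 30.23 p [649.3 -12.4 150.1] jawdir 66.0 tilt [-0.001  0.003 -1.   ] q7 [-0.44  0.47  0.53  1.52 -0.25  1.22  1.28] grip 0.9995132105870953 F [-0.8 -0.7  0.2]
TURN [ 0.   0.2 -0.1] SHIFT [90.1 -0.5  0.8]
```

View pics/b_side.png

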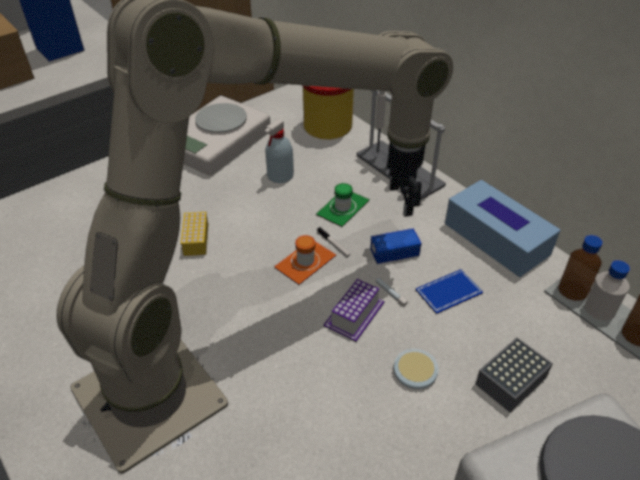

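The rack sits on the purple plate at (355,308) px: centre (451,-97), angle 19.7°, top at 0.0516. The box is at (396,246) px, unmoved. Descending on it.

```bash
python3 -m inch '[[[0,0,0],[15,0,0],0],[[0,0,0],[35,0,0.5],0],[[0,0,0],[55,0,0.5],0],[[0,0,0],[75,0,0.5],0],[[0,0,0],[85,0,0.5],0],[[0,0,0],[90,0,0.5],0],[[0,0,0],[90,0,0.5],0]]'; python3 - <<'E'
from workcell import camera
from h import *
step(650,-11.5,21,66)
c=camera("side"); cv2.imwrite("pics/s1.png",cv2.resize(c["pixels"][170:320,320:470,::-1],(500,500),interpolation=3))
E
```

```text
clock: 31.1
position: [0.6495, -0.0117, 0.0602]
ee_rot: [-0.384, 0.593, 0.386, 0.593]
ft_force: [0.5, 0.0, 0.6]
grip_width: 1.001
t 31.1 p [649.5 -11.7  60.2] jawdir 66.0 tilt [-0.001  0.003 -1.   ] q7 [-0.42  0.56  0.5   1.59 -0.3   1.06  1.31] grip 1.0009678876074326 F [0.5 0.  0.6]
TURN [ 0.   0.1 -0.1] SHIFT [39.2 -0.5  0.2]
```

View pics/s1.png

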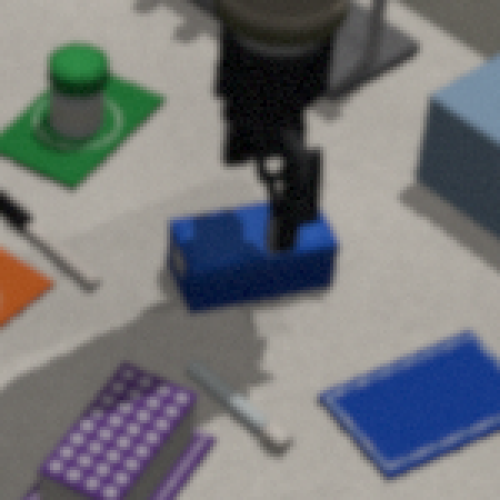

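The fingers straddle the box. The near fingertip at (283,245) in the crop is still about 28 mm above the box top, so it will pass in front of the near face. Descending slowly with a force check.

```bash
python3 -m inch '[[[0,0,0],[7,0,0],0],[[0,0,0],[14,0,0],0],[[0,0,0],[21,0,0],0],[[0,0,0],[28,0,0],0],[[0,0,0],[35,0,0],0],[[0,0,0],[38,0,0],0],[[0,0,0],[38,0,0],0]]'; python3 -m inch '[[[0,0,0],[0,0,0],0.2],[[0,0,0],[0,0,0],0.35],[[0,0,0],[0,0,0],0.6],[[0,0,0],[0,0,0],0.6],[[0,0,0],[0,0,0],0.6],[[0,0,0],[0,0,0],0.6],[[0,0,0],[0,0,0],0.6]]' 45
```

```text
clock: 32.02
position: [0.6496, -0.0116, 0.0224]
ee_rot: [-0.384, 0.592, 0.386, 0.593]
ft_force: [0.2, 1.1, -0.5]
grip_width: 1.001
clock: 32.9
position: [0.65, -0.0114, 0.023]
ee_rot: [-0.384, 0.592, 0.386, 0.594]
ft_force: [-0.7, 0.1, 6.0]
grip_width: 0.642
```

```bash
python3 -m inch '[[[0,0,0],[-3,0,0],0.6],[[0,0,0],[-8,0,0],0.6],[[0,0,0],[-18,0,0],0.6],[[0,0,0],[-32,0,0],0.6],[[0,0,0],[-48,0,0],0.6],[[0,0,0],[-64,0,0],0.6],[[0,0,0],[-70,0,0],0.6],[[0,0,0],[-70,0,0],0.6]]'; python3 - <<'E'
from workcell import camera
from h import *
step(661.5,-178,92,79.7)
c=camera("side"); cv2.imwrite("pics/s2.png",cv2.resize(c["pixels"][170:320,320:470,::-1],(500,500),interpolation=3))
E
```

```text
clock: 33.9
position: [0.6502, -0.0116, 0.0935]
ee_rot: [-0.384, 0.592, 0.386, 0.594]
ft_force: [0.6, -0.3, -0.9]
grip_width: 0.645
t 33.9 p [650.2 -11.6  93.5] jawdir 66.0 tilt [ 0.001  0.004 -1.   ] q7 [-0.43  0.53  0.51  1.57 -0.28  1.12  1.3 ] grip 0.6451394493594028 F [ 0.6 -0.3 -0.9]
TURN [-13.7   0.2  -0. ] SHIFT [   0.9  -77.9 -147.5]
```

View pics/s2.png

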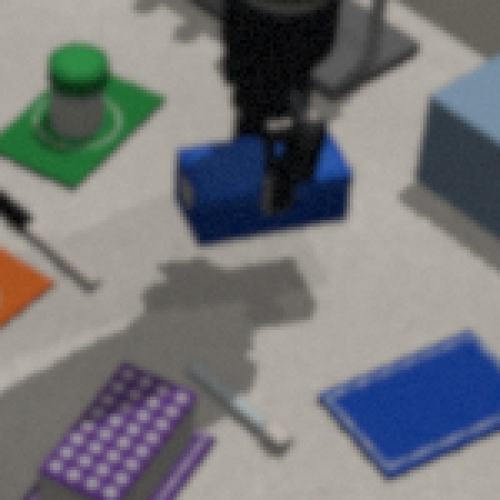

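The box is held level with its underside at about 70 mm. Moving over the blue plate.

```bash
python3 -m inch '[[[-1,0,0],[0,-6,-12],0.6],[[-3,0,0],[0,-16,-30],0.6],[[-5,0,0],[0,-27,-52],0.6],[[-7,0,0],[0,-39,-74],0.6],[[-9,0,0],[0,-50,-96],0.6],[[-11,0,0],[0,-62,-118],0.6],[[-12.5,0,0],[0,-72,-136],0.6],[[-13.7,0,0],[0,-78,-147.5],0.6],[[-13.7,0,0],[0,-78,-147.5],0.6]]'; python3 - <<'E'
from workcell import camera
from h import *
step(661.5,-178,32,79.7)
c=camera("side"); cv2.imwrite("pics/s3.png",cv2.resize(c["pixels"][200:350,370:520,::-1],(500,500),interpolation=3))
W=cloud(c)
k=(mask(c,100,125,100,30)>0)&(W[...,2]>.1)&(W[...,2]<.13)&(W[...,0]<.78)&(W[...,0]>.55)&(W[...,1]<-.08)&(W[...,1]>-.3)
P=W[k];print(len(P),np.median(P[:,2]),rect(P))
E
```

```text
clock: 35.08
position: [0.6605, -0.1794, 0.0914]
ee_rot: [-0.452, 0.543, 0.454, 0.544]
ft_force: [0.3, 0.6, -1.1]
grip_width: 0.644
t 35.08 p [ 660.5 -179.4   91.4] jawdir 79.6 tilt [-0.001  0.003 -1.   ] q7 [-0.14  0.6   0.49  1.46 -0.3   1.15  1.78] grip 0.6436849516232123 F [ 0.3  0.6 -1.1]
TURN [-0.1  0.2 -0.1] SHIFT [59.4 -0.8  1.4]
689 0.11370219314462982 [ 657.1 -186.7  110.2   71.9   -7.8]
```

View pics/s3.png

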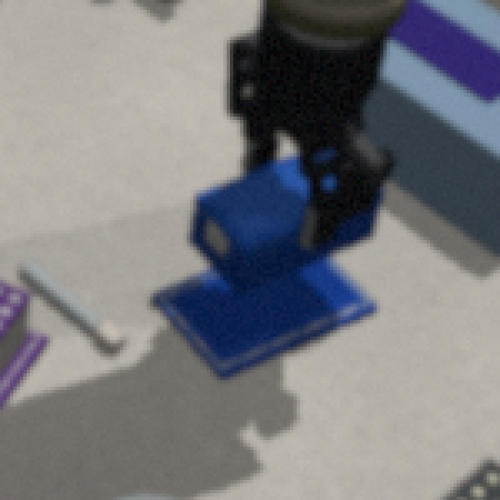

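The box hangs over the plate outline. The 72 mm width shows the mask also took in the near face, so that centre is biased and I rely on the grasp geometry instead. Lowering.

```bash
python3 -m inch '[[[0,0,0],[12,0,0],0.6],[[0,0,0],[26,-0.8,1],0.6],[[0,0,0],[40,-0.8,1],0.6],[[0,0,0],[50,-0.8,1],0.6],[[0,0,0],[57,-0.8,1],0.6],[[0,0,0],[59,-0.8,1],0.6],[[0,0,0],[59,-0.8,1],0.6]]'; python3 -m inch '[[[0,0,0],[1,0,0],0.6],[[0,0,0],[2,0,0],0.6],[[0,0,0],[2,0,0],0.6]]'; python3 -m inch '[[[0,0,0],[0.5,0,0],0.6],[[0,0,0],[1,0,0],0.6],[[0,0,0],[1,0,0],0.6]]'
```

```text
clock: 36.0
position: [0.6619, -0.1771, 0.0327]
ee_rot: [-0.452, 0.542, 0.454, 0.544]
ft_force: [0.3, -0.7, -0.6]
grip_width: 0.651
clock: 36.38
position: [0.6619, -0.1771, 0.0308]
ee_rot: [-0.452, 0.542, 0.454, 0.544]
ft_force: [-0.6, 0.7, -1.0]
grip_width: 0.643
clock: 36.75
position: [0.6619, -0.177, 0.0297]
ee_rot: [-0.452, 0.542, 0.454, 0.544]
ft_force: [-0.4, 0.8, -1.4]
grip_width: 0.645
```

```bash
python3 -m inch '[[[0,0,0],[0.7,0,0],0.6],[[0,0,0],[1.3,0,0],0.6],[[0,0,0],[1.3,0,0],0.6]]'
```

```text
clock: 37.12
position: [0.662, -0.1771, 0.0291]
ee_rot: [-0.452, 0.542, 0.454, 0.544]
ft_force: [-4.0, 0.7, 5.1]
grip_width: 0.648
```

Contact. Releasing and backing off.

```bash
python3 -m inch '[[[0,0,0],[-0.5,0,0],0.4],[[0,0,0],[-0.5,0,0],0.3],[[0,0,0],[-0.5,0,0],0.2],[[0,0,0],[-0.5,0,0],0],[[0,0,0],[-0.5,0,0],0],[[0,0,0],[-0.5,0,0],0],[[0,0,0],[-0.5,0,0],0]]'; python3 -m inch '[[[0,0,0],[-10,0,0],0],[[0,0,0],[-30,0,0],0],[[0,0,0],[-55,0,0],0],[[0,0,0],[-80,0,0],0],[[0,0,0],[-110,0,0],0],[[0,0,0],[-140,0,0],0],[[0,0,0],[-165,0,0],0],[[0,0,0],[-165,0,0],0]]'; python3 -c "
from h import *
step(450,430,300,79.7)"
```

```text
clock: 38.0
position: [0.662, -0.1771, 0.0296]
ee_rot: [-0.452, 0.542, 0.454, 0.544]
ft_force: [0.2, 0.7, -0.2]
grip_width: 0.999
clock: 39.0
position: [0.6632, -0.1785, 0.1985]
ee_rot: [-0.453, 0.541, 0.453, 0.545]
ft_force: [-0.5, -0.2, -0.8]
grip_width: 1.004
t 39.0 p [ 663.2 -178.5  198.5] jawdir 79.7 tilt [ 0.005  0.003 -1.   ] q7 [-0.15  0.52  0.52  1.35 -0.26  1.34  1.76] grip 1.0035401570865974 F [-0.5 -0.2 -0.8]
TURN [-0.1  0.2  0.2] SHIFT [-100.7  318.6  560.6]
```

```bash
python3 -m inch '[[[0,0,0],[0,3,-25],0],[[0,0,0],[0,6,-55],0],[[0,0,0],[0,9,-85],0],[[0,0,0],[0,12,-115],0],[[0,0,0],[0,15,-145],0],[[0,0,0],[0,18,-175],0],[[0,0,0],[0,20,-205],0],[[0,0,0],[0,22,-230],0],[[0,0,0],[0,22,-230],0]]'; python3 - <<'E'
from workcell import camera
from h import *
for n in ("side","top"):
    c=camera(n);W=cloud(c)
    cv2.imwrite(f"pics/f_{n}.png",c["pixels"][:,:,::-1])
    for nm,a,b,s,zl,zh,xr,yr in(("rack",120,155,30,.046,.058,(.36,.54),(-.2,0)),("box",100,125,100,.048,.056,(.55,.78),(-.3,-.08)),("orange",5,20,120,.06,.075,(.38,.56),(.0,.2)),("green",45,85,90,.06,.075,(.55,.78),(.1,.3)),
      ("gplate",45,85,60,-.005,.012,(.55,.78),(.1,.3)),("oplate",5,20,90,-.005,.012,(.38,.56),(.0,.2)),("bplate",100,125,60,-.005,.012,(.56,.78),(-.3,-.1)),("pplate",120,155,40,-.005,.012,(.36,.56),(-.2,0))):
        m=mask(c,a,b,s,30)>0
        k=m&(W[...,2]>zl)&(W[...,2]<zh)&(W[...,0]>xr[0])&(W[...,0]<xr[1])&(W[...,1]>yr[0])&(W[...,1]<yr[1])
        P=W[k]; 
        if len(P)>9: print(n,nm,len(P),np.median(P[:,2]).round(4),rect(P))
E
```

```text
clock: 40.12
position: [0.5983, -0.4032, 0.1974]
ee_rot: [-0.452, 0.542, 0.452, 0.545]
ft_force: [-0.4, 1.3, 0.6]
grip_width: 1.0
side rack 1032 0.0517 [451.8 -96.2 115.4  57.6  19.5]
side box 843 0.0516 [ 661.2 -180.6  110.9   57.6  -10.9]
side orange 240 0.0663 [464.8  98.4  48.1  45.4  79.4]
side green 173 0.0657 [657.1 191.5  45.2  42.2  41.1]
side gplate 715 0.0064 [659.1 193.9 135.4  85.5  17.4]
side oplate 1023 0.0065 [465.2  99.3 136.3  88.5   8.3]
side bplate 530 0.0067 [ 660.1 -180.1  131.8   82.7  -11.6]
side pplate 497 0.0067 [450.8 -95.8 133.6  83.3  20. ]
top rack 1524 0.0517 [452.8 -95.8 110.   56.9  19.7]
top box 1530 0.0519 [ 662.6 -177.9  109.5   56.9  -10.5]
top orange 548 0.0667 [4.670e+02 1.008e+02 4.750e+01 4.490e+01 4.000e-01]
top green 512 0.0665 [660.5 195.   47.9  46.   -0.8]
top gplate 1778 0.0066 [661.6 195.8 129.   82.2  15.9]
top oplate 2260 0.0065 [464.9 100.  129.3  83.4   9. ]
top bplate 696 0.0071 [ 664.3 -178.8  133.8   84.5   -9.9]
top pplate 702 0.0069 [451.7 -95.5 128.2  85.6  20. ]
```

View pics/f_top.png

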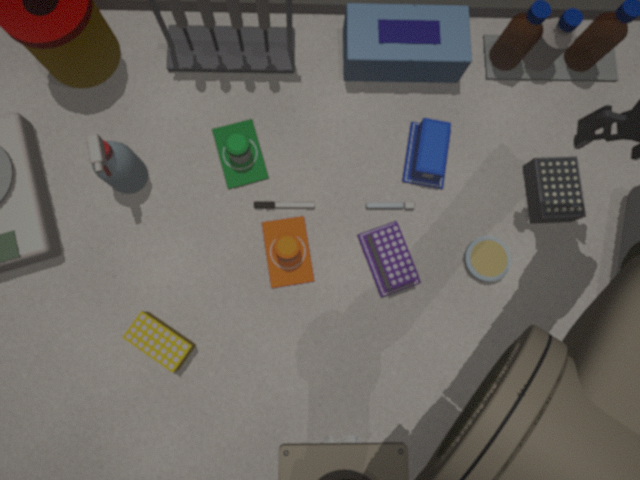

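View pics/f_side.png

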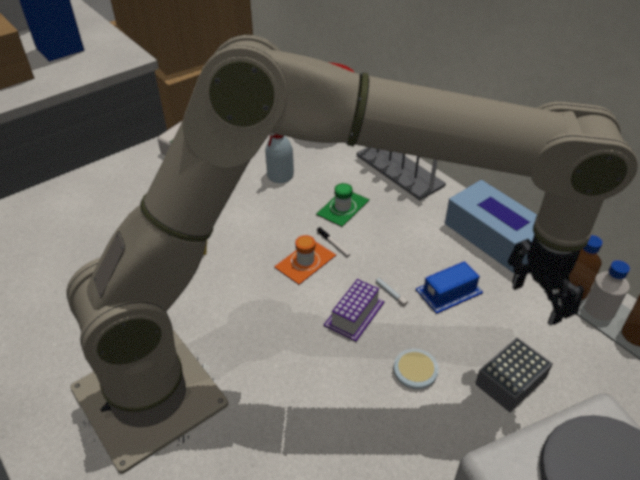

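All four things are in place: green jar (238,146), orange jar (287,248), rack (392,257) and box (430,150) in the top view. Each is within about 3 mm and 1° of its plate. The dish (486,260) and bottle (120,165) are unmoved and the gripper is clear. Handing in.

```bash
python3 -c "
from workcell import manip; print(manip.hand_in())"
```

```text
the job is handed in; nothing more can be done
None
```

All four things are on the plates of their own colour, and I handed the job in at about 40 s of the 122 s allowed. I lifted each jar off by its cap and set it in its ring first. Then I carried the rack and the box across, lowered each until the wrist force showed contact, and released it.

**Last checks:**
- **Position:** in the top view, all four are within about 3 mm of their plate centres (limit 12 mm). The rack and box are aligned to within about 1° of their plates.
- **Height:** the tops are at about 52 mm for the rack and box and about 66 mm for the jars, so everything rests flat on its plate.
- **Bystanders:** the dish and the bottle are at the same pixels as at the start. I checked this only by eye in the images.
- **Gripper:** it is open and clear of everything.

**Disagreements:** the two cameras differ by 2–4 mm, most for the green jar (657,191.5 mm from the side, 660.5,195 mm from the top). For the green plate and jar the side view reads low by about the same amount, so the offset still agrees to 3 mm. One measurement, of the slide box in mid-air, was biased because its near face was included, so I ignored it.

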